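# Seat the cone adapter that centres a film reel on a scanner platter

## Robot

A 6-joint arm with a two-finger parallel gripper is mounted at the origin on the work surface. World frame = base frame: x ahead of the robot, y to its left, z up, the work surface at z = 0. Lengths are in m, angles in rad, forces in N, time in s.
With the tool pointing down it reaches from about 0.375 to 0.9 m from the base axis. Payload 3.1 kg.
Tool frame: the origin (TCP) lies on the centre line of the jaws, within the pads' length; the fingertips stand robot.finger_overhang ahead of it and the grasp point (between the pads) lies 2 mm behind it (robot.finger_overhang is the distance from the TCP to the fingertips, in m); z points along the fingers, y is the direction in which the jaws open and shut (so a half turn about z gives the same grasp; the last joint's range is limited). The gripper opens to 87 mm and grips with 3 to 60 N. Pads are 19 mm wide; open, the fingers measure 117 mm over their backs; the gripper's body (75 mm by 190 mm) begins 51 mm behind the grasp point.
Start: joints at [-1.522, 0.527, 1.433, -0, 1.181, -0.178], TCP at [0.141, -0.609, 0.24] pointing down, gripper open.
Joint ranges: [-3.08, 3.08], [-0.75, 2.2], [0.22, 2.44], [-1.43, 4.57], [0, 2.65], [-2.85, 2.85]. Speed limits (rad/s): [2.79, 2.79, 3.14, 3.14, 3.14, 3.14].

## Interface

Orientations are given as a unit quaternion [x, y, z, w].
In Python, from rig import robot gives the robot as it stands. The module is installed in compiled form; this text tells all that it offers.
- The arm moves only by the tool step_arm, never from a script. Its arguments are lists of equal length, an entry for each row: "slide": the shift along the tool's x, y, z in mm, a list of three; "twist": the turn about the tool's z in degrees. A call has 1 to 20 rows; each row shifts and turns the commanded pose from where the row before left it, along the tool's axes as they then stand; what a row does not reach is not made up. A row lasts 1/12 s, in which the tool goes at most 41.7 mm and 7.16 degrees, less where a joint would pass 70% of its speed; a pose out of reach is approached as far as the arm can. A call is refused whole if a number of a shift passes 41.7 or a number of a turn 7.16, either way. A call with a gripper value outside its range is refused whole. "jaw" is the finger opening in mm, from 0 to 87, set as the call begins (left out, the last holds). The fingers move at their own pace and stop on an object; "force" is the grip in N (left out, the last holds). Time passes only in rows, so rows that do not move let the fingers close. It gives the time, the measured TCP pose, the force and the opening at its end, in the units of the state.
- robot.get_obs(): the state, without advancing time (a new reading comes with each control period).
- robot.camera(name): name is "side" or "top" or "wrist"; returns a dict with "color" (480x640x3 uint8, blue, green, red), "depth" (480x640 float32, m along the optical axis (not along the pixel's ray), 0 where there is no reading), "camera_matrix" (3x3 intrinsics, pixels), "origin" and "orientation" of the camera in the world. Camera axes: x right, y down, z forward; pixel columns grow to the right and rows downward; lengths in m; the calibration is good to about 2 mm. The wrist camera is an equidistant fisheye: a pixel r from the principal point sees the ray r / f radians off the axis. A picture is of the moment at which its call begins.
- robot.hand_in(): hands the job in, once; it reports no verdict.
The state is a dict: "time": time; "q": joint angles; "joint_velocities": joint speeds; "joint_torque": joint torques, N m; "position": TCP position; "tool_rot": TCP orientation; "ft_force": force on the tool from outside, world axes, zero at the start; "moment": the same for the moment, N m; "grip_width": finger opening in m.
Only numpy, scipy, OpenCV 4.12 (cv2) and the standard library are available. Lean on these libraries where they do the work, as an engineer would, in place of code of your own. Each camera call takes 0.05 s, during which the arm holds its last target.

## Task

An empty film reel is lying loose and off-centre around the spindle of the film scanner. Take the larger cone adapter by its knob, set it down over the spindle into the reel's tapered bore, turn it by feel under light pressure until it drops over the drive pins, and press it fully home so that the cone has drawn the reel to the centre, then let go. Feel your way: never force it or drop it, and leave the other things on the table where they are.

Things in the scene. Friction and masses are not known exactly. Their poses are not given: they have to be found in the camera images.
- adapter_knob (a point): Centre of the black knob on the larger cone adapter, a loose aluminium part standing upright on the table (0.15 to 0.22 kg). The knob is an upright cylinder 38 mm in diameter and 40 mm tall, so its top is 20 mm above this point; 20 mm below this point it meets the domed top of a shoulder 75 mm wide. z is the adapter's axis. Fully home, this point is 56 mm above platter_centre.
- adapter_foot (a point): Centre of the underside of the same adapter, 54 mm below its knob centre. Its cone, half-angle 20 degrees, narrows from the 75 mm shoulder (24 mm up) to 57 mm at the foot. A bore 26 mm wide, 34 mm deep, takes the spindle. Four slots are cut in the underside every 90 degrees, 7 mm deep and 7.6 mm wide at the pins' circle; the x axis points along one. Fully home, the foot is 2 mm above the platter.
- platter_centre (a point): On the axis of the take-up platter (the one with the loose reel), in its flat top face, 100 mm above the table. Around the spindle stand four drive pins, 6 mm thick, chamfered, 7 mm tall, on a 20 mm radius, 90 degrees apart. The platter is braked. The pins' angle differs every time and is not measured: this point's axes are the housing's. On the pins, the adapter is 5 mm too high.
- spindle_tip (a point): Top of the fixed upright spindle, on the same axis, 32 mm above the platter. The spindle is 24 mm in diameter, tapered over its uppermost 8 mm to 12 mm. Within 95 mm of it nothing but the adapter and the reel stands higher than this tip.
- reel_centre (a point): Centre (half-way up) of the empty metal reel lying flat and loose on the platter: 178 mm in diameter, 22 mm thick, 0.24 to 0.36 kg. Its tapered bore, 72 mm wide at the top and 56 mm at the bottom, matches the adapter's cone. It starts 2 to 5 mm off the platter's axis. The adapter's weight may not be enough to slide it to the centre: that can take a push of up to about 15 N.
- deck: Film scanner, a grey housing 300 x 580 mm, 80 mm high, origin on the table under its middle; y runs along its long side. The take-up platter is near its +y end; on the platter near the -y end another reel is already clamped with its own adapter (leave it). Between and behind them are rollers and the scanning gate, up to 140 mm above the table.
- small_adapter: Smaller cone adapter of the same look for other reels: 39 mm wide, 46 mm tall, origin at its underside. Not the one to use; leave it.
- loupe: Black magnifier, 42 mm wide and tall, origin at its underside; leave it.
- duster: Dark blue spray can with a white nozzle, 62 mm wide, 180 mm tall, origin at its underside; leave it.
- mug: White mug, 80 mm wide, 92 mm tall, origin at its underside; leave it.
- splicer: Film splicer, a metal block 75 x 130 mm, 34 mm tall, origin at its underside; leave it.
- screwdriver: Screwdriver lying on the table; leave it.
- small_spool: Small grey spool lying flat, 76 mm wide, 13 mm tall, origin at its underside; leave it.
Things that resemble listed ones, but are neither listed nor needed, are in the scene too. Leave any green look-alike of the part that bears reel_centre alone.

How it is judged:
By the outcome, as a careful person would: the job done as asked, in the order asked, and still so for the second after the job is handed in, with the robot touching nothing.
It also fails if it takes over 72 s, if anything falls off the work surface, if the arm or the gripper's body presses on something with over 40 N, if the wrist force passes 120 N, or if a joint passes its speed limit or range.

## Working session

There is one attempt and no reset: what is moved stays moved. The work goes in short steps, Python scripts to look and compute and a tool call to move; the robot and the scene stay as the last step left them, time stands still between calls to the robot, and variables do not carry over. Pictures are saved under pics/ and viewed, and the job is handed in when it is done.

Besides the shell and the picture viewer there is one more tool, called after ">>>" as a command line: name --pt "numbers of a row" for each row, then --argument value for the rest. step_arm: Moves the arm, as the interface text tells. Its arguments: {"type":"object","properties":{"slide":{"type":"array","items":{"type":"array","items":{"type":"number"}}},"twist":{"type":"array","items":{"type":"number"}},"jaw":{"type":"number"},"force":{"type":"number"}},"required":["slide","twist"]}

```bash
mkdir -p pics; cat > h.py <<'E'
import numpy as np, cv2, pickle
from scipy.spatial.transform import Rotation as R
def grab(robot,name,tag):
    c=robot.camera(name); pickle.dump(c,open(f'{tag}.pkl','wb')); cv2.imwrite(f'pics/{tag}.png',c['color']); return c
def load(tag): return pickle.load(open(f'{tag}.pkl','rb'))
def ray(c,u,v,fish=False):
    K=np.array(c['camera_matrix']); x=(u-K[0,2])/K[0,0]; y=(v-K[1,2])/K[1,1]
    if fish:
        r=np.hypot(x,y); d=np.array([np.sin(r)*x/max(r,1e-9),np.sin(r)*y/max(r,1e-9),np.cos(r)])
    else: d=np.array([x,y,1.])
    return R.from_quat(c['orientation']).apply(d)
def onz(c,u,v,z,fish=False):
    d=ray(c,u,v,fish); o=np.array(c['origin']); return o+d*(z-o[2])/d[2]
def proj(c,p,fish=False):
    K=np.array(c['camera_matrix']); q=R.from_quat(c['orientation']).inv().apply(np.array(p)-np.array(c['origin']))
    if fish:
        s=np.hypot(q[0],q[1]); t=np.arctan2(s,q[2]); x,y=q[0]/s*t,q[1]/s*t
    else: x,y=q[0]/q[2],q[1]/q[2]
    return K[0,0]*x+K[0,2],K[1,1]*y+K[1,2]
E
python3 - <<'E'
from rig import robot
from h import *
print(robot.get_obs(), robot.finger_overhang)
for n in ['side','top','wrist']:
    c=grab(robot,n,n+'0'); print(n,c['camera_matrix'],c['origin'],c['orientation'])
E
```

```text
{'time': 0.0, 'q': array([-1.52150249e+00,  5.28456348e-01,  1.43390654e+00, -2.10053508e-05,
        1.18137642e+00, -1.78464607e-01]), 'joint_velocities': array([-5.06214591e-05,  1.28353413e-03, -2.82741506e-05,  1.74619386e-03,
       -2.73386300e-04, -8.01812306e-04]), 'joint_torque': array([ 9.61874071e-05, -4.40043390e+01, -1.76592082e+01,  6.32988126e-02,
        5.81509375e-02, -1.69614987e-04]), 'position': array([ 0.14113143, -0.60814387,  0.23857627]), 'tool_rot': array([ 9.93521739e-01,  1.13637147e-01,  5.95815246e-05, -1.07172018e-03]), 'ft_force': array([-0.62773124, -0.09049658, -0.23646318]), 'moment': array([ 0.06329942,  0.05109007, -0.03168669]), 'grip_width': 0.08722643487033206} 0.017
side [[566.54212455   0.         311.53967786]
 [  0.         566.54212455 242.34828252]
 [  0.           0.           1.        ]] [-0.27847603  0.71094287  1.14229804] [-0.38694869  0.8485128  -0.32798999  0.15072925]
top [[608.25711279   0.         313.02544279]
 [  0.         608.25711279 233.1150133 ]
 [  0.           0.           1.        ]] [0.20380757 0.05972408 1.45739463] [ 0.71131551 -0.6979753   0.06040624 -0.05667285]
wrist [[371.64829954   0.         318.80998814]
 [  0.         371.64829954 245.06688165]
 [  0.           0.           1.        ]] [ 0.21132573 -0.59224213  0.38499735] [ 0.77598836 -0.61676308 -0.08307538  0.10268326]
```

View pics/top0.png

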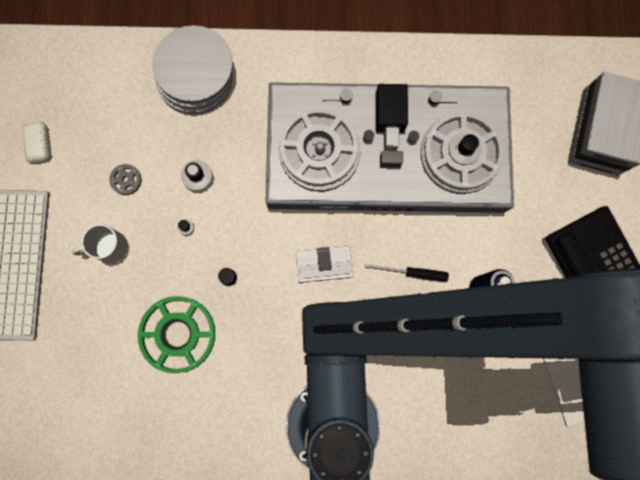

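View pics/side0.png

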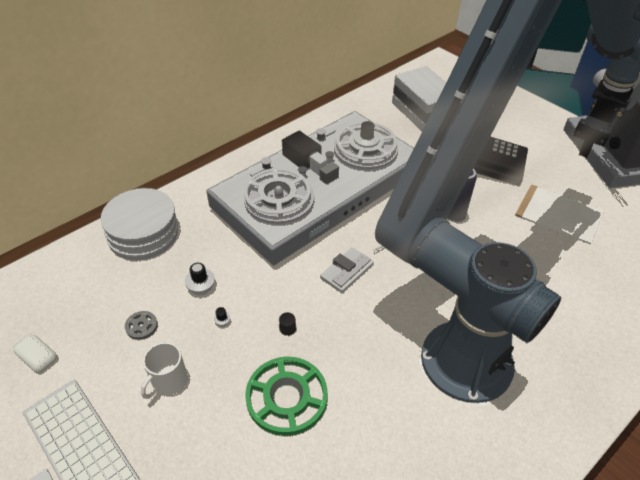

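View pics/wrist0.png

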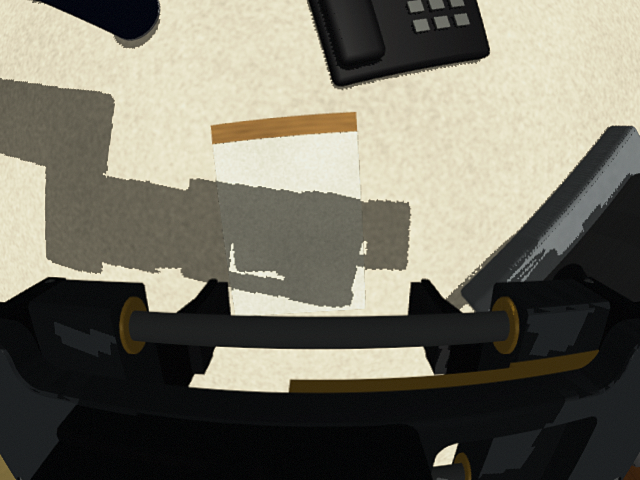

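The top view shows the larger cone adapter at about (197,175), the small adapter at (186,227) and the clamped one's knob at (467,146). The loupe is at (227,277), and the loose reel and spindle are at (320,148). I'll enlarge these to confirm and measure.

```bash
python3 - <<'E'
from h import *
t=load('top0');s=load('side0')
a=cv2.resize(t['color'][140:250,150:250],(400,440),interpolation=cv2.INTER_CUBIC)
b=cv2.resize(t['color'][95:205,265:375],(400,440)[:2],interpolation=cv2.INTER_CUBIC)
cv2.imwrite('pics/c1.png',np.hstack([a,b]))
a=cv2.resize(s['color'][250:340,170:260],(400,400),interpolation=cv2.INTER_CUBIC)
b=cv2.resize(s['color'][150:250,230:330],(400,400),interpolation=cv2.INTER_CUBIC)
cv2.imwrite('pics/c2.png',np.hstack([a,b]))
for (u,v,z) in [(195,171,.094),(197,176,.03),(186,227,.04),(320,148,.13),(320,148,.12)]: print(u,v,onz(t,u,v,z))
for (u,v,z) in [(198,268,.094),(278,190,.13)]: print(u,v,onz(s,u,v,z))
E
```

```text
195 171 [0.57203948 0.32975536 0.094     ]
197 176 [0.57698197 0.33698386 0.03      ]
186 227 [0.44979498 0.35481738 0.04      ]
320 148 [0.62175229 0.04253499 0.13      ]
320 148 [0.6249009  0.04240549 0.12      ]
198 268 [0.56024009 0.34779656 0.094     ]
278 190 [0.61849374 0.05298428 0.13      ]
```

View pics/c1.png

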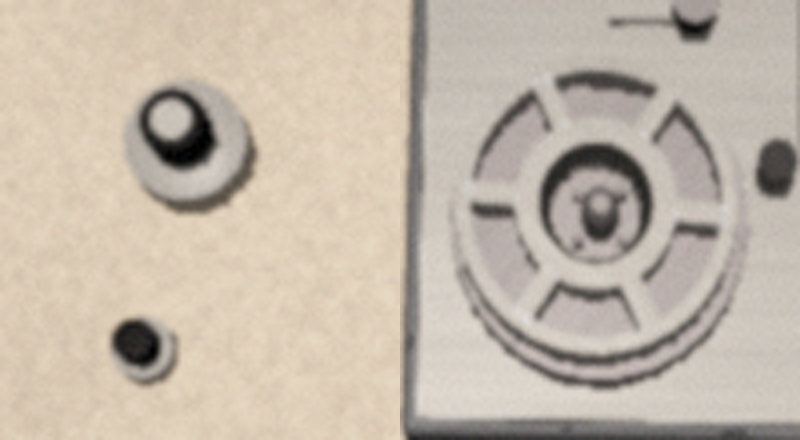

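View pics/c2.png

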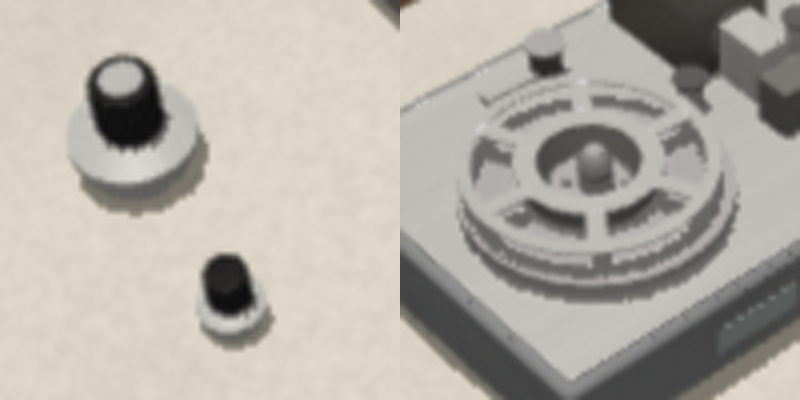

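```bash
python3 - <<'E'
from h import *
t=load('top0');s=load('side0');w=load('wrist0')
print('axis',ray(w,318.8,245,True), onz(w,318.8,245,.13,True))
def silver(c,box,name):
    u0,v0,u1,v1=box; im=c['color'][v0:v1,u0:u1]; g=im.max(2)
    m=(g<90).astype(np.uint8)
    cs,_=cv2.findContours(m,cv2.RETR_CCOMP,cv2.CHAIN_APPROX_NONE)
    k=max(cs,key=cv2.contourArea); mm=np.zeros_like(m); cv2.drawContours(mm,[cv2.convexHull(k)],-1,1,-1)
    disc=((g>110)&(cv2.erode(mm,np.ones((3,3)))>0))
    ys,xs=np.nonzero(disc); print(name,len(xs),xs.mean()+u0,ys.mean()+v0); return xs.mean()+u0,ys.mean()+v0
a=silver(t,(175,150,225,200),'top'); b=silver(s,(180,255,220,300),'side')
p1=onz(t,*a,.074);p2=onz(s,*b,.074); print(p1,p2)
# deck side edges / spindle tip
for z in(.132,): print(onz(t,319.8,144.5,z), onz(s,277.5,188,z))
# shoulder ellipse center in top: blob bounds
E
```

```text
axis [-0.25543041 -0.05682093 -0.9651563 ] [ 0.1438402 -0.6072544  0.13     ]
top 89 192.13483146067415 169.38202247191012
side 52 196.6346153846154 267.84615384615387
[0.58121407 0.34061853 0.074     ] [0.5788527  0.34312354 0.074     ]
[0.62934124 0.04314932 0.132     ] [0.62369157 0.05040203 0.132     ]
```

The top view and side view agree on the silver-topped knob to about 3 mm: (0.580, 0.342). In the enlarged crops it has the wide shoulder (about 73 mm), which fits the larger adapter; the part below it is about 39 mm wide, so that is the small one. I'll move over the platter for a close look on the way.

>>> step_arm --pt "0 0 -30" --pt "0 0 -30" --pt "25.7 -29.3 0" --pt "25.7 -29.3 0" --pt "25.7 -29.3 0" --pt "25.7 -29.3 0" --pt "25.7 -29.3 0" --pt "25.7 -29.3 0" --pt "25.7 -29.3 0" --pt "25.7 -29.3 0" --pt "25.7 -29.3 0" --pt "25.7 -29.3 0" --pt "25.7 -29.3 0" --pt "25.7 -29.3 0" --pt "25.7 -29.3 0" --pt "25.7 -29.3 0" --twist '[6.52,6.52,0,0,0,0,0,0,0,0,0,0,0,0,0,0]' --jaw 87

```text
time: 1.48
position: [0.5017, -0.1967, 0.2994]
tool_rot: [1.0, 0.0, -0.0, -0.0]
ft_force: [0.3, -0.3, -0.1]
grip_width: 0.0871
```

>>> step_arm --pt "8.6 -35.3 0" --pt "8.6 -35.3 0" --pt "8.6 -35.3 0" --pt "8.6 -35.3 0" --pt "8.6 -35.3 0" --pt "8.6 -35.3 0" --pt "8.6 -35.3 0" --pt "0 0 0" --pt "0 0 0" --twist '[0,0,0,0,0,0,0,0,0]'

```text
time: 2.23
position: [0.5608, 0.0505, 0.2992]
tool_rot: [1.0, 0.002, -0.0, 0.0]
ft_force: [0.2, -0.8, -0.4]
grip_width: 0.0869
```

```bash
python3 - <<'E'
from rig import robot
from h import *
o=robot.get_obs(); print(o['position'],o['tool_rot'],o['ft_force'],o['q'])
c=grab(robot,'wrist','wrist1'); p=proj(c,(.627,.047,.132),True); print(p)
u,v=map(int,p)
cr=c['color'][max(0,v-90):v+90,max(0,u-110):u+110]; print(max(0,u-110),max(0,v-90))
cv2.imwrite('pics/w1c.png',cv2.resize(cr,None,fx=3.6,fy=3.3,interpolation=cv2.INTER_CUBIC)[:600,:800])
E
```

```text
[0.560834   0.05051452 0.29915522] [ 9.99997552e-01  2.17554150e-03 -3.94045153e-04  8.64046982e-05] [ 0.23764275 -0.83154515 -0.38257127] [-1.08457811e-01  3.78619446e-01  1.51639464e+00 -2.72916745e-04
  1.24734277e+00  1.45807427e+00]
(np.float64(323.5669144081107), np.float64(153.26276235563802))
213 63
```

View pics/wrist1.png

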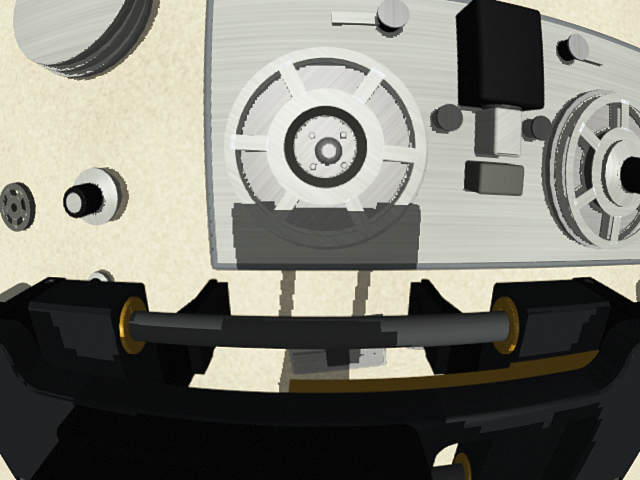

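View pics/w1c.png

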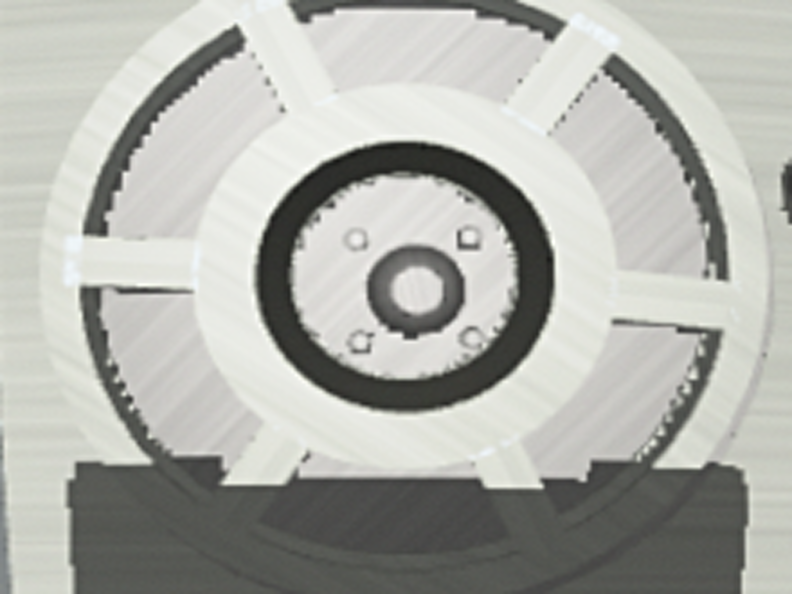

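The wrist picture shows the spindle tip at about (329,151), with the four drive pins around it at roughly 45° to the housing and the reel's bore around them.

```bash
python3 - <<'E'
from h import *
c=load('wrist1'); f=lambda x,y:(213+x/3.6,63+y/3.3)
tip=onz(c,*f(417,289),.132,True); print('tip',tip)
P=np.array([onz(c,*f(*p),.107,True) for p in [(357,239),(470,237),(473,337),(361,342)]]); m=P.mean(0); print('pins',m,np.hypot(*(P-m)[:,:2].T),np.degrees(np.arctan2((P-m)[:,1],(P-m)[:,0])))
# knob: bright disc
print('knob',onz(c,74,203,.074,True))
im=c['color']; cv2.imwrite('pics/w1k.png',cv2.resize(im[160:230,50:140],None,fx=6,fy=6,interpolation=cv2.INTER_CUBIC))
# reel bore top edge ellipse, dark ring
g=im.max(2)[100:200,270:380]; mk=(g<80).astype(np.uint8)
cs,_=cv2.findContours(mk,cv2.RETR_EXTERNAL,cv2.CHAIN_APPROX_NONE); k=max(cs,key=cv2.contourArea); 
e=[onz(c,p[0][0]+270,p[0][1]+100,.122,True) for p in k]; e=np.array(e)[:,:2].astype(np.float32)*1000
print('bore',cv2.minEnclosingCircle(e),cv2.fitEllipse(e))
E
```

```text
tip [0.62929842 0.04261638 0.132     ]
pins [0.62911352 0.04238104 0.107     ] [0.01998957 0.01980465 0.01970689 0.02009045] [  47.04364375  -43.27654699 -132.12670119  137.54008476]
knob [0.58206026 0.33998595 0.074     ]
bore ((632.92138671875, 45.42362976074219), 35.525569915771484) ((632.888671875, 45.48774337768555), (70.0414810180664, 70.0988540649414), 4.626407146453857)
```

View pics/w1k.png

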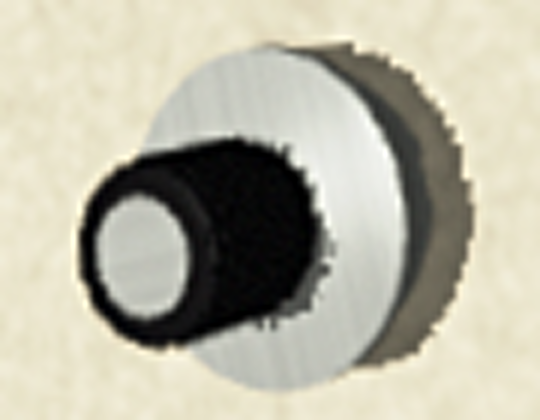

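>>> step_arm --pt "0 -36.3 0" --pt "0 -36.3 0" --pt "0 -36.3 0" --pt "0 -36.3 0" --pt "0 -36.3 0" --pt "0 -36.3 0" --pt "0 -36.3 0" --pt "0 -36.3 0" --pt "0 0 40" --pt "0 0 40" --pt "0 0 40" --pt "0 0 0" --pt "0 0 0" --twist '[0,0,0,0,0,0,0,0,0,0,0,0,0]'

```text
time: 3.37
position: [0.56, 0.3368, 0.1773]
tool_rot: [1.0, -0.001, -0.003, 0.001]
ft_force: [0.5, -0.1, 0.5]
grip_width: 0.0868
```

```bash
python3 - <<'E'
from rig import robot
from h import *
o=robot.get_obs(); print(o['position'],o['tool_rot'],o['ft_force'],o['moment'],o['q'])
c=grab(robot,'wrist','wrist2'); print(proj(c,(.581,.341,.074),True))
E
```

```text
[0.560006   0.33679496 0.1772576 ] [ 9.99994022e-01 -9.18766977e-04 -3.04563092e-03  1.35508962e-03] [ 0.50827326 -0.14481924  0.47398106] [ 0.01059329 -0.0412479  -0.03462557] [ 3.70910487e-01  6.37704943e-01  1.40915901e+00 -3.49723898e-04
  1.10138842e+00  1.94370360e+00]
(np.float64(312.47642549442105), np.float64(220.57278811771897))
```

View pics/wrist2.png

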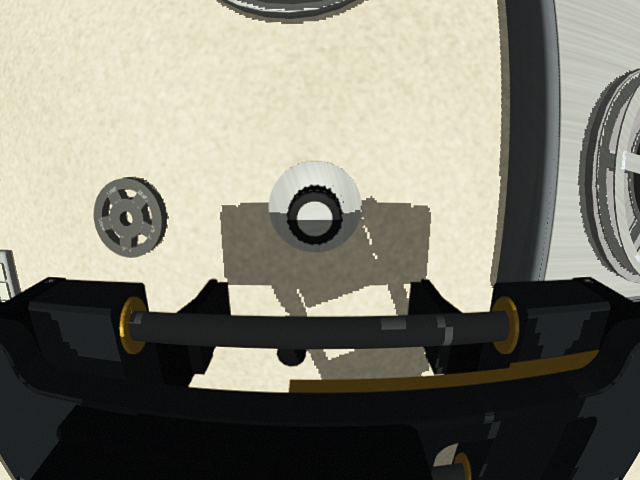

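The knob's silver top is at about (315,211), just ahead of the open jaws.

```bash
python3 - <<'E'
from rig import robot
from h import *
o=robot.get_obs(); print(o['position'],o['joint_velocities'].round(3))
c=load('wrist2'); g=c['color'].max(2)[180:250,280:350]
m=(g<60).astype(np.uint8); cs,_=cv2.findContours(m,cv2.RETR_EXTERNAL,cv2.CHAIN_APPROX_NONE); k=max(cs,key=cv2.contourArea); mm=np.zeros_like(m); cv2.drawContours(mm,[k],-1,1,-1)
d=(mm>0)&(g>110); n,l,st,ce=cv2.connectedComponentsWithStats(d.astype(np.uint8)); i=1+np.argmax(st[1:,4]); print(st[i],ce[i]+[280,180])
print(onz(c,ce[i][0]+280,ce[i][1]+180,.074,True))
E
```

```text
[0.56212723 0.33779634 0.18017002] [ 0.006 -0.048 -0.05   0.002 -0.009  0.001]
[ 17  21  36  19 536] [314.27425373 211.48507463]
[0.58732178 0.33973849 0.074     ]
```

```bash
python3 - <<'E'
from rig import robot
from h import *
c=load('wrist2')
print(onz(c,314.5,219,.074,True))
c=grab(robot,'wrist','wrist3'); o=robot.get_obs(); print(o['position'],o['time'])
cv2.imwrite('pics/w3c.png',cv2.resize(c['color'][150:270,250:380],None,fx=5,fy=5,interpolation=cv2.INTER_CUBIC))
E
```

```text
[0.5820946  0.33960978 0.074     ]
[0.56319603 0.33847492 0.18194752] 3.4667
```

View pics/w3c.png

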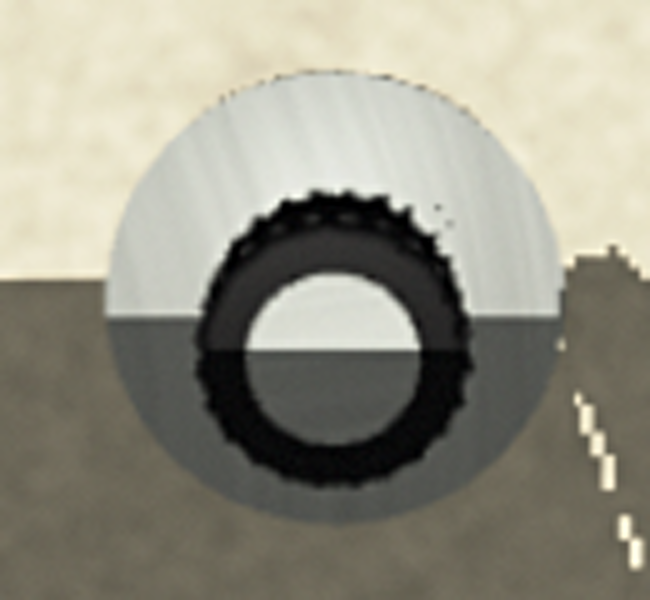

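```bash
python3 - <<'E'
from h import *
c=load('wrist3'); print(onz(c,316.5,221.7,.074,True), onz(c,250+333/5,150+297/5,.024,True))
E
```

```text
[0.58233048 0.33955082 0.074     ] [0.58244137 0.33980065 0.024     ]
```

>>> step_arm --pt "10 0 0" --pt "10 0 0" --pt "0 0 30" --pt "0 0 20" --pt "0 0 0" --pt "0 0 0" --pt "0 0 0" --twist '[0,0,0,0,0,0,0]'

```text
time: 4.05
position: [0.5829, 0.3394, 0.1315]
tool_rot: [1.0, -0.0, 0.002, -0.001]
ft_force: [-0.1, 0.4, 0.1]
grip_width: 0.0873
```

>>> step_arm --pt "0 0 20" --pt "0 0 20" --pt "0 0 20" --pt "0 0 10" --pt "0 0 4" --pt "0 0 0" --pt "0 0 0" --pt "0 0 0" --twist '[0,0,0,0,0,0,0,0]'

```text
time: 4.72
position: [0.5822, 0.3395, 0.0572]
tool_rot: [1.0, 0.0, 0.001, -0.001]
ft_force: [0.2, 0.5, -0.5]
grip_width: 0.087
```

>>> step_arm --pt "0 0 0" --pt "0 0 0" --pt "0 0 0" --pt "0 0 0" --pt "0 0 0" --pt "0 0 0" --pt "0 0 0" --pt "0 0 0" --pt "0 0 0" --pt "0 0 0" --twist '[0,0,0,0,0,0,0,0,0,0]' --jaw 30 --force 35

```text
time: 5.55
position: [0.581, 0.339, 0.0555]
tool_rot: [1.0, 0.0, 0.0, -0.0]
ft_force: [-0.8, 0.2, 0.4]
grip_width: 0.0374
```

>>> step_arm --pt "0 0 -5" --pt "0 0 -20" --pt "0 0 -30" --pt "0 0 -30" --pt "0 0 -30" --pt "0 0 -30" --pt "0 0 -25" --pt "0 0 -10" --pt "0 0 0" --pt "0 0 0" --pt "0 0 0" --pt "0 0 0" --twist '[0,0,0,0,0,0,0,0,0,0,0,0]'

```text
time: 6.55
position: [0.5796, 0.3384, 0.2328]
tool_rot: [1.0, 0.0, -0.002, 0.001]
ft_force: [-0.4, -0.6, -2.0]
grip_width: 0.0376
```

```bash
python3 - <<'E'
from rig import robot
from h import *
o=robot.get_obs(); print(o['position'],o['tool_rot'],o['ft_force'],o['moment'],o['grip_width'])
c=grab(robot,'wrist','wrist4'); grab(robot,'side','side4'); grab(robot,'top','top4')
E
```

```text
[0.57956    0.33838473 0.23277827] [ 9.99996511e-01  9.12787234e-05 -2.46634306e-03  9.41929210e-04] [-0.40593512 -0.57722456 -1.96823603] [ 0.04090864 -0.02874305  0.00873473] 0.0375862179007938
```

View pics/wrist4.png

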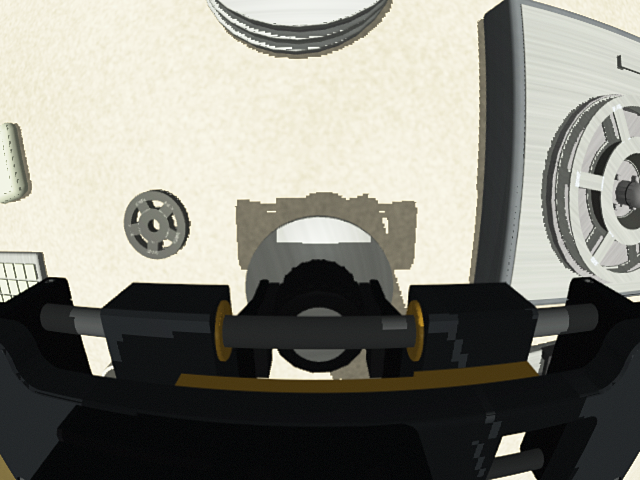

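View pics/side4.png

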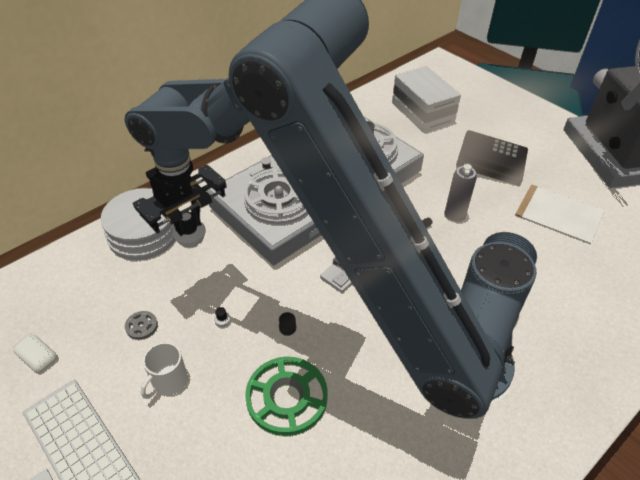

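The adapter is held upright: grip width is 37.6 mm and it weighs about 1.9 N. I'll carry it over the spindle.

>>> step_arm --pt "3 15 0" --pt "6 35 0" --pt "6 37 0" --pt "6 37 0" --pt "6 37 0" --pt "6 37 0" --pt "6 37 0" --pt "5 35 0" --pt "3 18 0" --pt "1 8 0" --pt "0 0 0" --pt "0 0 0" --pt "0 0 0" --pt "0 0 0" --twist '[0,0,0,0,0,0,0,0,0,0,0,0,0,0]'

```text
time: 7.87
position: [0.6286, 0.0447, 0.2355]
tool_rot: [1.0, 0.001, -0.0, -0.0]
ft_force: [0.3, 0.4, -2.3]
grip_width: 0.0373
```

```bash
python3 - <<'E'
from rig import robot
from h import *
o=robot.get_obs(); print(o['position'],o['tool_rot'],o['ft_force'],o['moment'],o['grip_width'],o['q'])
c=grab(robot,'wrist','wrist5'); grab(robot,'top','top5'); s=grab(robot,'side','side5')
u,v=map(int,proj(s,(.629,.0425,.16)))
cv2.imwrite('pics/s5c.png',cv2.resize(s['color'][v-70:v+50,u-70:u+70],None,fx=5,fy=5,interpolation=cv2.INTER_CUBIC)); print(u,v)
E
```

```text
[0.62859301 0.04471198 0.2354749 ] [ 9.99999231e-01  1.18976716e-03 -2.46671345e-04 -2.46780532e-04] [ 0.25936593  0.35163356 -2.25564547] [ 0.04341966  0.04212409 -0.00142955] 0.0373320780279057 [-1.06256506e-01  5.39139487e-01  1.42292401e+00  4.73494420e-04
  1.18007263e+00  1.46197983e+00]
278 177
```

View pics/wrist5.png

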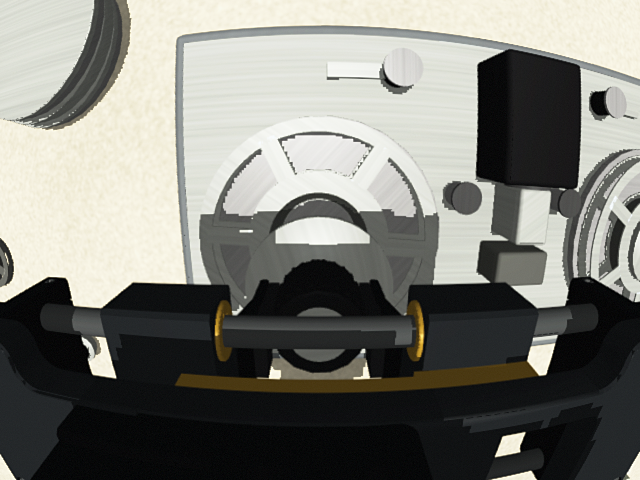

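View pics/s5c.png

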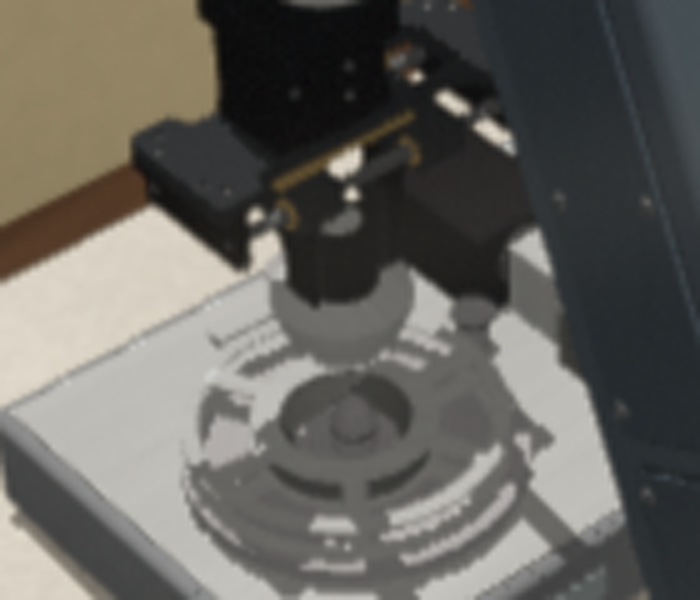

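```bash
python3 - <<'E'
from h import *
c=load('wrist5'); z=.2355-.0315
cv2.imwrite('pics/w5c.png',cv2.resize(c['color'][195:375,235:405],None,fx=3.3,fy=3.3,interpolation=cv2.INTER_CUBIC))
print(onz(c,320,217,z,True))
E
```

```text
[0.66645567 0.04437695 0.204     ]
```

View pics/w5c.png

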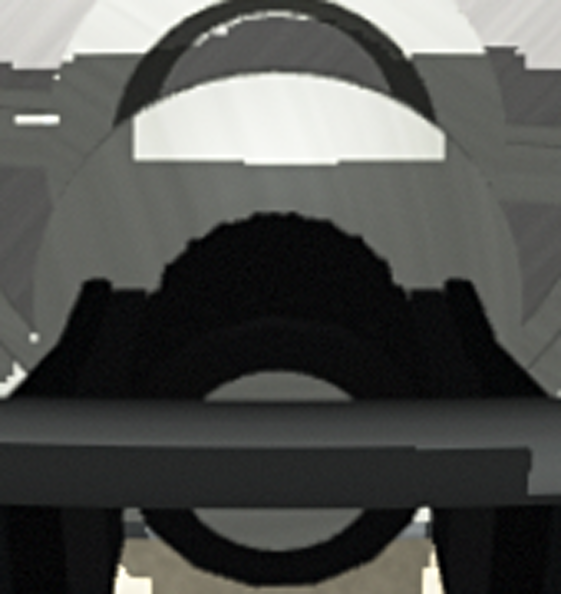

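The shoulder's front edge puts the adapter axis at (0.629, 0.0445), so it needs about 2 mm in y. I'll lower it to just above the tip.

>>> step_arm --pt "0 2 0" --pt "0 0 10" --pt "0 0 15" --pt "0 0 10" --pt "0 0 5" --pt "0 0 0" --pt "0 0 0" --pt "0 0 0" --pt "0 0 0" --twist '[0,0,0,0,0,0,0,0,0]'

```text
time: 8.77
position: [0.6296, 0.0409, 0.1963]
tool_rot: [1.0, 0.0, 0.001, 0.0]
ft_force: [0.7, -0.2, -1.2]
grip_width: 0.0373
```

>>> step_arm --pt "0 -1.5 0" --pt "0 0 0" --pt "0 0 2" --pt "0 0 2" --pt "0 0 2" --pt "0 0 2" --pt "0 0 2" --pt "0 0 2" --pt "0 0 0" --pt "0 0 0" --twist '[0,0,0,0,0,0,0,0,0,0]'

```text
time: 9.6
position: [0.6289, 0.0425, 0.1833]
tool_rot: [1.0, 0.0, -0.0, -0.0]
ft_force: [0.2, -0.3, -2.0]
grip_width: 0.0372
```

>>> step_arm --pt "0 0 1" --pt "0 0 1" --pt "0 0 1" --pt "0 0 1" --pt "0 0 1" --pt "0 0 1" --pt "0 0 0" --pt "0 0 0" --twist '[0,0,0,0,0,0,0,0]'

```text
time: 10.27
position: [0.6289, 0.0425, 0.1774]
tool_rot: [1.0, 0.0, -0.0, -0.0]
ft_force: [0.5, 1.1, -2.3]
grip_width: 0.0372
```

>>> step_arm --pt "0 0 1" --pt "0 0 1" --pt "0 0 1" --pt "0 0 1" --pt "0 0 0" --pt "0 0 0" --twist '[0,0,0,0,0,0]'

```text
time: 10.77
position: [0.6289, 0.0425, 0.1734]
tool_rot: [1.0, 0.0, -0.0, -0.0]
ft_force: [0.4, -0.1, -2.2]
grip_width: 0.0371
```

>>> step_arm --pt "0 0 1" --pt "0 0 1" --pt "0 0 0" --pt "0 0 0" --twist '[0,0,0,0]'

```text
time: 11.1
position: [0.6289, 0.0425, 0.1714]
tool_rot: [1.0, 0.0, -0.0, 0.0]
ft_force: [-0.6, 0.6, -2.4]
grip_width: 0.0373
```

>>> step_arm --pt "0 0 1" --pt "0 0 1" --pt "0 0 0" --pt "0 0 0" --twist '[0,0,0,0]'

```text
time: 11.43
position: [0.6289, 0.0424, 0.1694]
tool_rot: [1.0, 0.0, -0.0, 0.0]
ft_force: [-0.5, 0.1, -1.3]
grip_width: 0.0373
```

>>> step_arm --pt "0 0 1" --pt "0 0 1" --pt "0 0 0" --pt "0 0 0" --twist '[0,0,0,0]'

```text
time: 11.77
position: [0.6289, 0.0424, 0.1674]
tool_rot: [1.0, 0.0, -0.0, 0.0]
ft_force: [-0.6, 0.6, -2.0]
grip_width: 0.0373
```

>>> step_arm --pt "0 0 1" --pt "0 0 1" --pt "0 0 0" --pt "0 0 0" --twist '[0,0,0,0]'

```text
time: 12.1
position: [0.6291, 0.0427, 0.1657]
tool_rot: [1.0, 0.0, 0.0, -0.0]
ft_force: [-1.2, 0.8, 0.1]
grip_width: 0.0375
```

>>> step_arm --pt "0 0 1" --pt "0 0 0" --pt "0 0 0" --twist '[0,0,0]'

```text
time: 12.35
position: [0.6291, 0.0427, 0.1647]
tool_rot: [1.0, 0.0, 0.0, -0.0]
ft_force: [-0.7, 1.6, 0.6]
grip_width: 0.0373
```

>>> step_arm --pt "0 0 1" --pt "0 0 0" --pt "0 0 0" --twist '[0,0,0]'

```text
time: 12.6
position: [0.6291, 0.0426, 0.1635]
tool_rot: [1.0, 0.0, 0.0, -0.0]
ft_force: [-0.9, 1.7, 1.7]
grip_width: 0.0374
```

>>> step_arm --pt "0 0 1" --pt "0 0 0" --pt "0 0 0" --twist '[0,0,0]'

```text
time: 12.85
position: [0.629, 0.0425, 0.1625]
tool_rot: [1.0, 0.0, -0.0, -0.0]
ft_force: [-0.7, 1.2, 1.2]
grip_width: 0.0373
```

>>> step_arm --pt "0 0 1" --pt "0 0 0" --pt "0 0 0" --twist '[0,0,0]'

```text
time: 13.1
position: [0.629, 0.0425, 0.1624]
tool_rot: [1.0, 0.0, 0.0, -0.0]
ft_force: [-2.3, 1.1, 5.0]
grip_width: 0.037
```

At TCP z = 0.1624 the force rises to 5 N. That is 5 mm above the predicted home height, so the adapter is resting on the pins. I'll turn it under light pressure.

>>> step_arm --pt "0 0 0" --pt "0 0 0" --pt "0 0 0" --pt "0 0 0" --pt "0 0 0" --pt "0 0 0" --pt "0 0 0" --twist '[-1.5,-1.5,-1.5,-1.5,-1.5,-1.5,0]'

```text
time: 13.68
position: [0.6291, 0.0424, 0.1624]
tool_rot: [0.997, 0.079, 0.0, 0.0]
ft_force: [-3.1, 1.0, 4.1]
grip_width: 0.0369
```

>>> step_arm --pt "0 0 0" --pt "0 0 0" --pt "0 0 0" --pt "0 0 0" --pt "0 0 0" --pt "0 0 0" --pt "0 0 0" --twist '[-1.5,-1.5,-1.5,-1.5,-1.5,-1.5,0]'

```text
time: 14.27
position: [0.629, 0.0423, 0.1624]
tool_rot: [0.988, 0.157, 0.0, 0.0]
ft_force: [-3.2, 1.8, 4.5]
grip_width: 0.0372
```

>>> step_arm --pt "0 0 0" --pt "0 0 0" --pt "0 0 0" --pt "0 0 0" --pt "0 0 0" --pt "0 0 0" --pt "0 0 0" --twist '[-1.5,-1.5,-1.5,-1.5,-1.5,-1.5,0]'

```text
time: 14.85
position: [0.6292, 0.0424, 0.1623]
tool_rot: [0.972, 0.234, 0.0, 0.0]
ft_force: [-2.3, 0.9, 5.4]
grip_width: 0.0374
```

>>> step_arm --pt "0 0 0" --pt "0 0 0" --pt "0 0 0" --pt "0 0 0" --pt "0 0 0" --pt "0 0 0" --pt "0 0 0" --twist '[-1.5,-1.5,-1.5,-1.5,-1.5,-1.5,0]'

```text
time: 15.43
position: [0.6291, 0.0423, 0.1615]
tool_rot: [0.951, 0.309, 0.0, 0.0]
ft_force: [-1.1, 0.4, 1.3]
grip_width: 0.0374
```

```bash
python3 - <<'E'
from rig import robot
o=robot.get_obs(); print(o['position'],o['tool_rot'],o['ft_force'],o['moment'],o['grip_width'],o['q'])
E
```

```text
[0.62914619 0.04229318 0.16146074] [9.51005380e-01 3.09174214e-01 1.25807134e-04 2.37696940e-04] [-1.08831433  0.3610858   1.28571366] [0.11725048 0.22296162 0.06441227] 0.037408283453780326 [-1.09678925e-01  6.26535355e-01  1.48911757e+00 -3.85716057e-04
  1.02551485e+00  8.32668203e-01]
```

It dropped about 1 mm and the force fell, so the slots are on the pins. I'll lower gently without turning.

>>> step_arm --pt "0 0 0.7" --pt "0 0 0" --pt "0 0 0" --twist '[0,0,0]'

```text
time: 15.68
position: [0.6291, 0.0423, 0.1606]
tool_rot: [0.951, 0.309, -0.0, 0.0]
ft_force: [-0.7, -0.2, 0.2]
grip_width: 0.0374
```

>>> step_arm --pt "0 0 0.7" --pt "0 0 0" --pt "0 0 0" --twist '[0,0,0]'

```text
time: 15.93
position: [0.6291, 0.0423, 0.16]
tool_rot: [0.951, 0.309, -0.0, 0.0]
ft_force: [-0.4, 0.2, 0.5]
grip_width: 0.0373
```

>>> step_arm --pt "0 0 0.7" --pt "0 0 0" --pt "0 0 0" --twist '[0,0,0]'

```text
time: 16.18
position: [0.629, 0.0423, 0.1594]
tool_rot: [0.951, 0.309, -0.0, 0.0]
ft_force: [-0.7, -0.4, -0.5]
grip_width: 0.0376
```

>>> step_arm --pt "0 0 0.7" --pt "0 0 0" --pt "0 0 0" --twist '[0,0,0]'

```text
time: 16.43
position: [0.629, 0.0423, 0.1587]
tool_rot: [0.951, 0.309, -0.0, 0.0]
ft_force: [-1.0, -0.2, 1.4]
grip_width: 0.0373
```

>>> step_arm --pt "0 0 0.7" --pt "0 0 0" --pt "0 0 0" --twist '[0,0,0]'

```text
time: 16.68
position: [0.629, 0.0424, 0.158]
tool_rot: [0.951, 0.309, -0.0, 0.0]
ft_force: [-0.9, -0.5, 0.8]
grip_width: 0.0375
```

>>> step_arm --pt "0 0 0.7" --pt "0 0 0" --pt "0 0 0" --twist '[0,0,0]'

```text
time: 16.93
position: [0.6291, 0.0425, 0.1573]
tool_rot: [0.951, 0.309, 0.0, -0.0]
ft_force: [-0.6, -1.4, 1.8]
grip_width: 0.0372
```

>>> step_arm --pt "0 0 0.8" --pt "0 0 0" --pt "0 0 0" --twist '[0,0,0]'

```text
time: 17.18
position: [0.6291, 0.0425, 0.1572]
tool_rot: [0.951, 0.309, 0.0, 0.0]
ft_force: [-2.3, -0.2, 5.6]
grip_width: 0.0371
```

>>> step_arm --pt "0 0 0.8" --pt "0 0 0" --pt "0 0 0" --twist '[0,0,0]'

```text
time: 17.43
position: [0.6291, 0.0425, 0.1572]
tool_rot: [0.951, 0.309, 0.0, 0.0]
ft_force: [-3.9, -0.9, 9.6]
grip_width: 0.0369
```

It stops firmly at 0.1572, 5.2 mm below the pin-top level. I'll press home to about 18 N.

>>> step_arm --pt "0 0 1" --pt "0 0 1" --pt "0 0 0" --pt "0 0 0" --pt "0 0 0" --twist '[0,0,0,0,0]'

```text
time: 17.85
position: [0.6291, 0.0425, 0.157]
tool_rot: [0.951, 0.309, 0.001, 0.0]
ft_force: [-6.4, -0.5, 16.7]
grip_width: 0.0373
```

>>> step_arm --pt "0 0 -1" --pt "0 0 -1" --pt "0 0 -1.6" --pt "0 0 0" --pt "0 0 0" --pt "0 0 0" --twist '[0,0,0,0,0,0]'

```text
time: 18.35
position: [0.6289, 0.0425, 0.1572]
tool_rot: [0.951, 0.309, -0.0, -0.0]
ft_force: [-3.5, -0.3, 3.4]
grip_width: 0.0373
```

>>> step_arm --pt "0 0 0" --pt "0 0 0" --pt "0 0 0" --pt "0 0 0" --pt "0 0 0" --pt "0 0 0" --twist '[0,0,0,0,0,0]' --jaw 70

```text
time: 18.85
position: [0.6292, 0.0425, 0.1572]
tool_rot: [0.951, 0.309, 0.0, 0.0]
ft_force: [0.4, -0.4, -0.4]
grip_width: 0.0668
```

>>> step_arm --pt "0 0 -10" --pt "0 0 -20" --pt "0 0 -30" --pt "0 0 -30" --pt "0 0 -30" --pt "0 0 -20" --pt "-20 0 0" --pt "-25 0 0" --pt "-15 0 0" --pt "0 0 0" --pt "0 0 0" --pt "0 0 0" --pt "0 0 0" --twist '[0,0,0,0,0,0,0,0,0,0,0,0,0]'

```text
time: 19.93
position: [0.5814, 0.0076, 0.2976]
tool_rot: [0.951, 0.309, 0.001, 0.0]
ft_force: [0.1, -0.7, 0.1]
grip_width: 0.0697
```

```bash
python3 - <<'E'
from rig import robot
from h import *
o=robot.get_obs(); print(o['position'],o['ft_force'],o['grip_width'])
c=grab(robot,'wrist','wrist6'); s=grab(robot,'side','side6')
u,v=map(int,proj(s,(.629,.0425,.13)))
a=cv2.resize(s['color'][v-60:v+60,u-70:u+70],(700,600),interpolation=cv2.INTER_CUBIC); cv2.imwrite('pics/s6c.png',a)
print(proj(c,(.629,.0425,.176),True),proj(s,(.629,.0425,.176)))
E
```

```text
[0.58142483 0.00755481 0.29764003] [ 0.06625164 -0.70210581  0.10615225] 0.0697021886751926
(np.float64(318.2264032681077), np.float64(164.66140732970456)) (np.float64(277.8170083970399), np.float64(173.00008606049795))
```

View pics/wrist6.png

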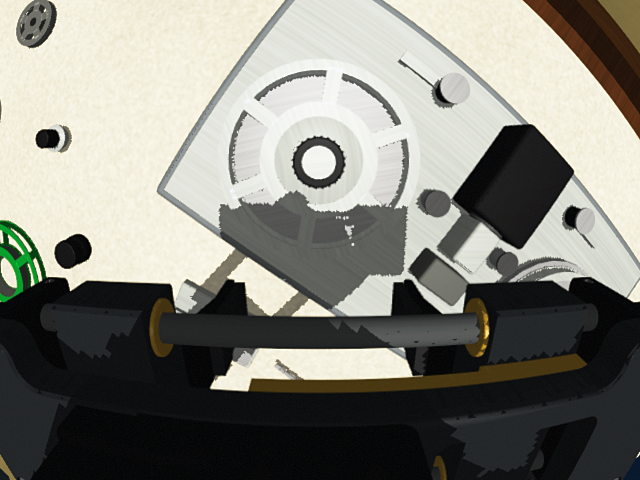

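View pics/s6c.png

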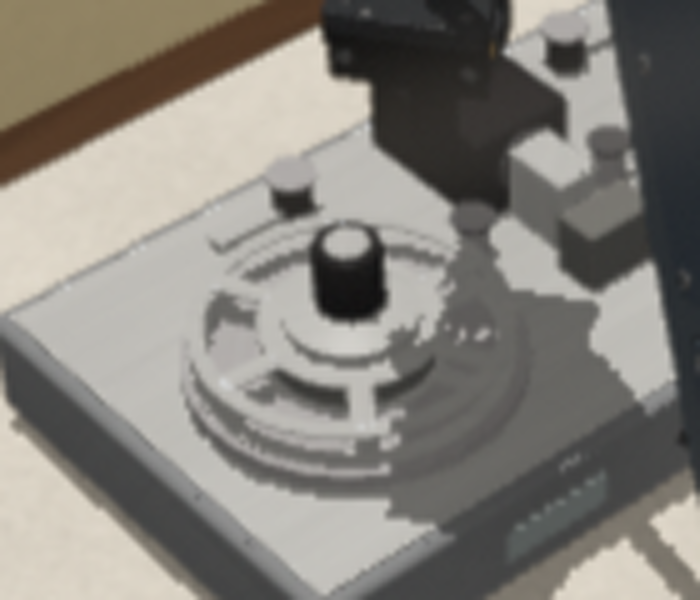

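```bash
python3 - <<'E'
from h import *
c=load('wrist6'); K=np.array(c['camera_matrix']); D=c['depth']
v,u=np.mgrid[20:270,180:460]; d=D[20:270,180:460]
x=(u-K[0,2])/K[0,0]; y=(v-K[1,2])/K[1,1]; r=np.hypot(x,y)+1e-9
P=np.stack([np.tan(r)*x/r*d,np.tan(r)*y/r*d,d],-1)
W=R.from_quat(c['orientation']).apply(P.reshape(-1,3))+c['origin']; W=W[d.ravel()>0]
rr=np.hypot(W[:,0]-.629,W[:,1]-.0425)
for name,lo,hi,m in [('top of knob',.16,.2,rr<.03),('reel top',.115,.13,(rr>.045)&(rr<.1))]:
    q=W[m&(W[:,2]>lo)&(W[:,2]<hi)]; print(name,len(q),np.median(q[:,2]))
    h=cv2.convexHull((q[:,:2]*1000).astype(np.float32)); print(cv2.fitEllipse(h), cv2.minEnclosingCircle(h))
E
```

```text
top of knob 2155 0.17708300437702396
((630.4810180664062, 43.50338363647461), (38.65884780883789, 39.058712005615234), 23.583385467529297) ((630.6063842773438, 43.537681579589844), 19.907514572143555)
reel top 11822 0.12311149841508168
((630.2642211914062, 43.49408721923828), (178.00953674316406, 178.29014587402344), 27.46269989013672) ((630.1914672851562, 43.42416763305664), 89.71083068847656)
```

The reel and the knob are concentric to within 0.3 mm. The knob top is 54 mm above the reel top, as expected when the adapter is home. Handing in.

```bash
python3 -c "
from rig import robot
print(robot.hand_in())"
```

```text
the job is handed in; nothing more can be done
None
```

The larger cone adapter is fully home on the take-up spindle with the reel drawn to the centre. I let go, backed the arm off about 14 cm, and handed the job in at about 20 s of the 72 s allowed.

- **Turning onto the pins:** I lowered the adapter over the spindle by feel until it rested on the drive pins. Turning it about 36° under roughly 5 N lined up the slots, and it settled 5.2 mm, against the 5 mm expected.
- **Pressing home:** I pressed to about 17 N measured and it stayed at the same height.
- **Last checks:**
  - The knob and the reel rim share the same centre to within 0.3 mm; the reel had started about 5 mm off.
  - The knob top is 54 mm above the reel top, matching the fully-home height.
- **Disagreement:** Absolute positions from the wrist camera differed by 1–1.5 mm from the earlier spindle reading, within its 2 mm calibration.
- **Other things on the table:** I touched nothing else, but I did not measure the other objects again afterwards.

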